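# Check off the purple row with a fingertip

## Task

The purple caps have been counted, so check off their row: start at the yellow end of the rail with the purple tabs and run a closed fingertip lightly along the row, pushing the five purple tabs down one after another until each lies folded flat. Leave the white tabs standing, do not lift or shift either rail, leave the cap, bell and stamp where they stand, and finish with the hand clear.

Things in the scene. Friction and masses are not known exactly. Their poses are not given: they have to be found in the camera images.
- purple_rail: loose grey-painted steel check-off rail, 44 x 300 x 14 mm, about 0.9 kg, with five purple tabs hinged on it in a row. Origin: centre of its underside. Its y axis runs along the row towards the yellow-painted end, z up. It lies on a 3 mm rubber mat (200 x 340 mm), so its top face is 17 mm above the counter. It can point any way round, and may be on either side of the mat. Looking from the yellow end, the tabs stand at y = +100, +50, 0, -50, -100 mm
- white_rail: the same kind of rail with five white tabs, parallel to the purple one, 84 mm away centre to centre, its yellow end on the same side; same origin and axes
- purple_first (a point): hinge line of the purple tab nearest the yellow end (tab 1), mid-width, 21 mm above the counter, 4 mm above the rail's top face
- purple_last (a point): hinge line of the purple tab farthest from the yellow end (tab 5), 200 mm from that of tab 1, same height
- cap: bystander: loose purple cone-shaped cap standing on the counter beside the mat, 30 mm wide at the foot, 52 mm tall, 30 g; origin: centre of its underside
- bell: bystander: loose round counter bell, steel dome on a black foot, 72 mm wide, 48 mm tall, 0.25 kg; origin: centre of its underside
- stamp: bystander: loose hand stamp, red foot 46 x 26 mm, wooden ball handle, 57 mm tall, 80 g; origin: centre of its underside
- purple_tab1 (a joint): purple tab 1 of 5, counted from the yellow end (tab 1 at y = +100 mm on its rail), hinged across the row, an upright plate 28 mm wide, 4 mm thick, 44 mm tall above its hinge. Joint in rad: 0 = standing upright, grows as it folds away from the yellow end, 1.5 (its stop) = folded flat on the rail; it cannot fold the other way. Light hinge friction (about 0.015 N m: under 1 N at the top, about 2 N close to the hinge), no spring: stays where it is left. Starts between 0 and 0.25
- purple_tab2 (a joint): purple tab 2 of 5, counted from the yellow end, at y = +50 mm on its rail; like tab 1
- purple_tab3 (a joint): purple tab 3 of 5, counted from the yellow end, at y = +0 mm on its rail; like tab 1
- purple_tab4 (a joint): purple tab 4 of 5, counted from the yellow end, at y = -50 mm on its rail; like tab 1
- purple_tab5 (a joint): purple tab 5 of 5, counted from the yellow end, at y = -100 mm on its rail; like tab 1
- white_tab1 (a joint): white tab 1 of 5, counted from the yellow end (tab 1 at y = +100 mm on its rail), hinged across the row, an upright plate 28 mm wide, 4 mm thick, 44 mm tall above its hinge. Joint in rad: 0 = standing upright, grows as it folds away from the yellow end, 1.5 (its stop) = folded flat on the rail; it cannot fold the other way. Light hinge friction (about 0.015 N m: under 1 N at the top, about 2 N close to the hinge), no spring: stays where it is left. Starts between 0 and 0.25
- white_tab2 (a joint): white tab 2 of 5, counted from the yellow end, at y = +50 mm on its rail; like tab 1
- white_tab3 (a joint): white tab 3 of 5, counted from the yellow end, at y = +0 mm on its rail; like tab 1
- white_tab4 (a joint): white tab 4 of 5, counted from the yellow end, at y = -50 mm on its rail; like tab 1
- white_tab5 (a joint): white tab 5 of 5, counted from the yellow end, at y = -100 mm on its rail; like tab 1

How it is judged:
On the way, in this order (a step that is already met when the one before it is completed fails the run):
1. purple tab 1 (from the yellow end) is folded down (value of joint purple_tab1 above 1.2 rad), for 0.05 s.
2. purple tab 2 (from the yellow end) is folded down (value of joint purple_tab2 above 1.2 rad), for 0.05 s.
3. purple tab 3 (from the yellow end) is folded down (value of joint purple_tab3 above 1.2 rad), for 0.05 s.
4. purple tab 4 (from the yellow end) is folded down (value of joint purple_tab4 above 1.2 rad), for 0.05 s.
5. purple tab 5 (from the yellow end) is folded down (value of joint purple_tab5 above 1.2 rad), for 0.05 s.
At the end, for the whole second after the job is handed in: all five purple tabs folded to more than 1.2 rad (flat is 1.5), in order from the yellow end; every white tab still below 0.5 rad; rails and bystanders within 30 mm of where they stood and the purple rail at rest (value of joint each of purple_tab1, purple_tab2, purple_tab3, purple_tab4, purple_tab5 above 1.2 rad and value of joint each of white_tab1, white_tab2, white_tab3, white_tab4, white_tab5 below 0.5 rad and distance of each of purple_rail, white_rail, cap, bell, stamp from where it was at the start of the episode below 0.03 m and linear speed of purple_rail below 0.02 m/s); the robot touches nothing.
It fails at once if a white tab is pushed over (more than 0.5 rad) (value of joint any of white_tab1, white_tab2, white_tab3, white_tab4, white_tab5 above 0.5 rad).
It fails at once if a rail is lifted, tipped (0.12 rad) or shifted by more than 30 mm (height (world z) of any of purple_rail, white_rail above 0.013 m or angle between any of purple_rail, white_rail's own z axis and vertical above 0.12 rad or distance of any of purple_rail, white_rail from where it was at the start of the episode above 0.03 m).
It fails at once if the cap, bell or stamp is tipped or moved by more than 30 mm (distance of any of cap, bell, stamp from where it was at the start of the episode above 0.03 m or angle between any of cap, bell, stamp's own z axis and vertical above 0.4 rad).
It fails at once if the fingers press on the purple rail or its tabs with more than 30 N (contact force between the fingers and purple_rail above 30 N).
It also fails if it takes over 40 s, if anything falls off the work surface, if the arm or the gripper's body presses on something with over 40 N, if the wrist force passes 120 N, or if a joint passes its speed limit or range.

## Robot

A 6-joint arm with a two-finger parallel gripper is mounted at the origin on the work surface. World frame = base frame: x ahead of the robot, y to its left, z up, the work surface at z = 0. Lengths are in m, angles in rad, forces in N, time in s.
With the tool pointing down it reaches from about 0.275 to 1 m from the base axis. Payload 8.4 kg.
Tool frame: the origin (TCP) lies midway between the tips of the shut fingers; the grasp point (between the pads) lies 19 mm behind it; z points along the fingers, y is the direction in which the jaws open and shut (so a half turn about z gives the same grasp; the last joint's range is limited). The gripper opens to 85 mm and grips with 20 to 120 N. Pads are 22 mm wide; open, the fingers measure 114 mm over their backs; the gripper's body (76 mm by 85 mm) begins 54 mm behind the grasp point. The pads swing forward as they close: fully open they stand 13 mm farther back than shut.
Start: joints at [-1.159, 0.353, 1.633, -0, 1.155, -0.002], TCP at [0.251, -0.572, 0.209] pointing down, gripper open.
Joint ranges: [-2.63, 2.63], [-0.92, 2.1], [0.06, 2.66], [-1.3, 4.44], [0, 2.69], [-3.02, 3.02]. Speed limits (rad/s): [2.22, 2.22, 2.79, 3.14, 3.14, 3.14].

## Interface

Orientations are given as a unit quaternion [w, x, y, z].
In Python, from workcell import bot, eyes, workorder, find_in, outline_of gives the robot as it stands.
- The arm moves only by the tool jog_arm, never from a script. Its arguments are lists of equal length, an entry for each row: "claw": the opening in per cent of the stroke, from 0 (shut) to 100 (fully open); "slide": the shift along the tool's x, y, z in mm, a list of three; "angular": the turn, a rotation vector about the tool's x, y, z in rad, a list of three. A call has 1 to 12 rows; each row shifts and turns the commanded pose from where the row before left it, along the tool's axes as they then stand; what a row does not reach is not made up. A row lasts 1/12 s, in which the tool goes at most 41.7 mm and 7.16 degrees, less where a joint would pass 70% of its speed; a pose out of reach is approached as far as the arm can. A call is refused whole if a number of a shift passes 41.7 or a number of a turn 0.125, either way. A call with a gripper value outside its range is refused whole. The fingers move at their own pace and stop on an object; "grip_force" is the grip in N (left out, the last holds). Time passes only in rows, so rows that do not move let the fingers close. It gives the time, the measured TCP pose, the force and the opening at its end, in the units of the state.
- bot.sense(): the state, without advancing time (a new reading comes with each control period).
- eyes.get_image(name): name is "scene" or "top" or "wrist"; returns (picture, depth): 420x560x3 uint8, red, green, blue; 420x560 float32, m along the optical axis (not along the pixel's ray), 0 where there is no reading.
- eyes.camera_model(name): a dict with "intrinsics" (3x3 intrinsics, pixels), "rvec" (rotation vector, rad) and "tvec" (3), from world to camera coordinates, as OpenCV has them. Camera axes: x right, y down, z forward; pixel columns grow to the right and rows downward; lengths in m; the calibration is good to about 2 mm. A picture is of the moment at which its call begins: read the wrist's pose just before it. camera_model takes no time and is no camera call; for the wrist camera it gives the pose at the moment of the call.
- workorder.hand_in(): hands the job in, once; it reports no verdict.
Trained networks look in the newest picture that a camera, given by its name, has taken for a name from the list of things; names that differ only in an ending like _2 or _b are one class to them, and where a whole thing is asked for, a point or a joint stands for the part that bears it (a point fixed in the world has none). Each returns a list of dicts, best first, with "confidence" (0 to 1); they miss things now and then, are a little off and sometimes report something else, mostly with a low value. They report only what shows in the picture. A call takes as long as a camera call.
- find_in(camera, query): "at" ([x, y, z] in m, in world coordinates, good to about 4 mm: the middle of the surface that is visible of it).
- outline_of(camera, query): "region" (420x560 bool, what is visible of it).
The state is a dict: "clock": time; "qpos": joint angles; "qd": joint speeds; "joint_efforts": joint torques, N m; "tcp_pos": TCP position; "orientation": TCP orientation; "force": force on the tool from outside, world axes, zero at the start; "torque": the same for the moment, N m; "width": opening from 0.0 (shut) to 1.0 (fully open).
Only numpy, scipy, OpenCV 4.12 (cv2) and the standard library are available. Lean on these libraries where they do the work, as an engineer would, in place of code of your own. Each camera call takes 0.05 s, during which the arm holds its last target.

## Working session

There is one attempt and no reset: what is moved stays moved. The work goes in short steps, Python scripts to look and compute and a tool call to move; the robot and the scene stay as the last step left them, time stands still between calls to the robot, and variables do not carry over. Pictures are saved under pics/ and viewed, and the job is handed in when it is done.

Besides the shell and the picture viewer there is one more tool, called after "Call:" by a JSON object that holds its "fn" and its "kwargs". jog_arm: Moves the arm, as the interface text tells. Its arguments: {"type":"object","properties":{"claw":{"type":"array"},"slide":{"type":"array"},"angular":{"type":"array"},"grip_force":{"type":"number"}},"required":["claw","slide","angular"]}

```bash
mkdir -p pics; ls; python3 - <<'E'
from workcell import bot, eyes, workorder, find_in, outline_of
import cv2, numpy as np
s=bot.sense(); print(s)
for n in ("top","scene"):
    im,d=eyes.get_image(n); cv2.imwrite(f"pics/{n}0.png",im[:,:,::-1]); np.save(f"{n}_d.npy",d); np.save(f"{n}_i.npy",im)
    print(n,eyes.camera_model(n))
for q in ("purple_first","purple_last","purple_rail","white_rail","cap","bell","stamp"):
    eyes_n="top"
    try: print(q,[(r["confidence"],r["at"]) for r in find_in("top",q)][:3])
    except Exception as e: print(q,e)
E
```

```text
pics
{'clock': 0.0, 'qpos': array([-1.15935511e+00,  3.53648630e-01,  1.63414533e+00, -3.54730335e-06,
        1.15523168e+00, -2.37976938e-03]), 'qd': array([-0.00022112,  0.00016372,  0.00136305, -0.00113074,  0.00219294,
        0.00027176]), 'joint_efforts': array([ 2.17684115e-03, -6.05254197e+01, -3.42072344e+01,  1.18682660e-04,
        9.47667751e-03, -6.40317495e-06]), 'tcp_pos': array([ 0.25111921, -0.57175743,  0.20785663]), 'orientation': array([-7.01228815e-04,  9.78669886e-01,  2.05437926e-01, -1.47113518e-04]), 'force': array([ 0.18538052, -1.0718661 , -0.43498426]), 'torque': array([ 0.04363437, -0.01008467, -0.04640191]), 'width': 0.9977699036243045}
top {'intrinsics': array([[521.56345445,   0.        , 280.17023649],
       [  0.        , 521.56345445, 216.11864226],
       [  0.        ,   0.        ,   1.        ]]), 'rvec': array([ 2.1275211 , -2.14519671,  0.20409237]), 'tvec': array([0.05180864, 0.56619389, 0.8451273 ])}
scene {'intrinsics': array([[514.70785627,   0.        , 285.10087197],
       [  0.        , 514.70785627, 205.16615515],
       [  0.        ,   0.        ,   1.        ]]), 'rvec': array([ 2.08215162,  1.14544811, -0.47603975]), 'tvec': array([-0.35314054, -0.26774849,  1.36365361])}
purple_first [(0.87, [0.568, -0.0575, 0.0178]), (0.59, [0.6813, -0.126, 0.0455]), (0.17, [0.5206, -0.062, 0.0594])]
purple_last []
purple_rail [(0.91, [0.5645, -0.0488, 0.0218])]
white_rail [(0.85, [0.5809, -0.1377, 0.0173])]
cap [(0.49, [0.6778, -0.2312, 0.0204])]
bell [(0.96, [0.5998, 0.0716, 0.0291]), (0.67, [0.564, -0.0556, 0.0157])]
stamp [(0.84, [0.4856, -0.2623, 0.0145])]
```

View pics/top0.png

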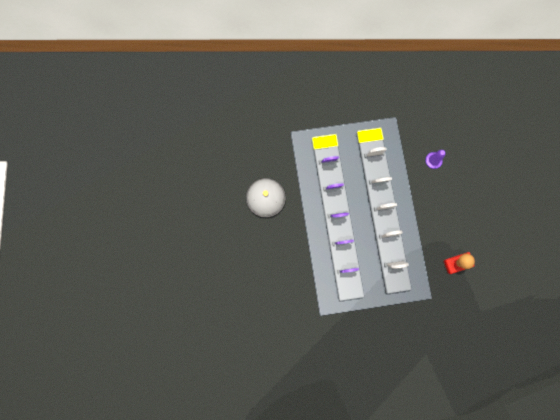

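View pics/scene0.png

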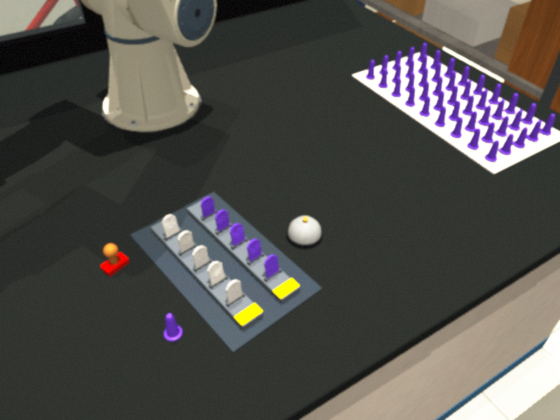

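Top view: the purple rail runs from its yellow end at about (325,142) to (350,299). The white rail is to its right (370,135 to 398,292), the bell is at (266,198), the cap at (436,160) and the stamp at (460,263). Next I'll fit the rail pose.

```bash
cat > h.py <<'E'
from workcell import bot, eyes, workorder, find_in, outline_of
import cv2, numpy as np
def cloud(n,d,m=None):
    c=m or eyes.camera_model(n); K=c["intrinsics"]; R=cv2.Rodrigues(c["rvec"])[0]; t=np.array(c["tvec"]).ravel()
    v,u=np.indices(d.shape)
    p=np.stack([(u-K[0,2])/K[0,0]*d,(v-K[1,2])/K[1,1]*d,d],-1)
    return (p-t)@R
E
python3 - <<'E'
from h import *
im,d=eyes.get_image("top")
P=cloud("top",d)
hsv=cv2.cvtColor(im,cv2.COLOR_RGB2HSV)
for q in ("purple_rail","white_rail"):
    r=outline_of("top",q)[0]; m=r["region"]
    z=P[...,2]
    k=m&(z>.011)&(z<.023)
    pts=P[k][:,:2]*1000
    print(q,r["confidence"],m.sum(),k.sum(),cv2.minAreaRect(pts.astype(np.float32)), np.median(z[k]))
    vis=im.copy(); vis[k]=[0,255,0]; cv2.imwrite(f"pics/m_{q}.png",vis[100:330,230:480,::-1].repeat(2,0).repeat(2,1))
    # tab tops
    rest=m&(z>.03)
    n,l,s,c=cv2.connectedComponentsWithStats(rest.astype(np.uint8))
    for i in range(1,n):
        if s[i,4]>8:
            pp=P[l==i]; print("tab",s[i,4],pp.mean(0).round(4),"top",pp[pp[:,2]>np.quantile(pp[:,2],.7)].mean(0).round(4))
pm=(hsv[...,0]>120)&(hsv[...,0]<150)&(hsv[...,1]>120)
n,l,s,c=cv2.connectedComponentsWithStats(pm.astype(np.uint8))
for i in range(1,n):
    if s[i,4]>15: pp=P[l==i]; print("purple",c[i].round(),s[i,4],pp.mean(0).round(4),pp[:,2].min().round(4),pp[:,2].max().round(4))
ym=(hsv[...,0]>25)&(hsv[...,0]<35)&(hsv[...,1]>180)
n,l,s,c=cv2.connectedComponentsWithStats(ym.astype(np.uint8))
for i in range(1,n):
    if s[i,4]>30: pp=P[l==i]; print("yel",c[i].round(),s[i,4],np.median(pp,0).round(4),cv2.minAreaRect((pp[:,:2]*1000).astype(np.float32)))
E
```

```text
purple_rail 0.76 4253 3767 ((573.886962890625, -55.5533447265625), (299.52288818359375, 44.573333740234375), 7.980264186859131) 0.01622340622949327
tab 68 [ 0.6666 -0.0412  0.0535] top [ 0.666  -0.0423  0.0629]
tab 58 [ 0.6178 -0.0479  0.0553] top [ 0.6178 -0.0491  0.0632]
tab 52 [ 0.567  -0.0549  0.0562] top [ 0.566  -0.0583  0.0632]
tab 45 [ 0.5177 -0.0578  0.0777] top [ 0.5122 -0.0549  0.1264]
tab 49 [ 0.4725 -0.0678  0.058 ] top [ 0.4721 -0.0695  0.0639]
white_rail 0.79 4327 3669 ((585.7874755859375, -138.61376953125), (300.057861328125, 45.65293884277344), 7.956284999847412) 0.01623814218646994
tab 90 [ 0.6779 -0.1215  0.0611] top [ 0.671  -0.119   0.0944]
tab 50 [ 0.628  -0.1297  0.0558] top [ 0.627  -0.1321  0.0635]
tab 65 [ 0.5819 -0.1368  0.0539] top [ 0.5818 -0.1389  0.0634]
tab 63 [ 0.5339 -0.143   0.0551] top [ 0.5345 -0.1462  0.0645]
tab 89 [ 0.4813 -0.1516  0.052 ] top [ 0.4787 -0.1526  0.0624]
purple [435. 159.] 212 [ 0.6753 -0.2357  0.0208] -0.0027 0.0525
purple [330. 159.] 38 [ 0.6658 -0.04    0.0544] 0.0366 0.065
purple [334. 186.] 32 [ 0.6171 -0.0456  0.0571] 0.0416 0.0636
purple [336. 215.] 16 [ 0.5668 -0.0475  0.0547] 0.0384 0.0614
yel [370. 135.] 248 [ 0.7221 -0.119   0.0178] ((721.7693481445312, -119.21247100830078), (20.7680606842041, 43.806983947753906), 6.504970550537109)
yel [324. 141.] 244 [ 0.7104 -0.0348  0.0174] ((565.27587890625, 0.483123779296875), (43.28339767456055, 329.7744140625), 76.08447265625)
```

```bash
ls pics
```

```text
m_purple_rail.png
m_white_rail.png
scene0.png
top0.png
```

Both rails fit cleanly: 299.5 x 44.6 mm, 8° heading, 83.9 mm apart. Purple centre is (0.5739, -0.0556) and hinge 1 is near (0.673, -0.042). I'll shut the gripper, turn the tool to line up with the rail and travel high.

Call:
{"fn": "jog_arm", "kwargs": {"claw": [0, 0, 0, 0, 0, 0, 0, 0, 0, 0, 0, 0], "slide": [[0, 0, 0], [0, 0, 0], [0, 0, 0], [13, -12, 0], [26, -23, 0], [26, -23, 0], [26, -23, 0], [26, -23, 0], [26, -23, 0], [26, -23, 0], [26, -23, 0], [26, -23, 0]], "angular": [[0, 0, 0.091], [0, 0, 0.091], [0, 0, 0.091], [0, 0, 0], [0, 0, 0], [0, 0, 0], [0, 0, 0], [0, 0, 0], [0, 0, 0], [0, 0, 0], [0, 0, 0], [0, 0, 0]]}}

```text
clock: 1.6
tcp_pos: [0.4435, -0.3458, 0.2088]
orientation: [0.0, 0.998, 0.07, 0.0]
force: [0.0, -1.0, -0.1]
width: -0.002
```

```bash
cat >> h.py <<'E'
from scipy.spatial.transform import Rotation as Ro
C=np.array([573.9,-55.6]); A=np.radians(7.97); U=np.array([np.cos(A),np.sin(A)]); V=np.array([-U[1],U[0]])
def st():
    s=bot.sense(); R=Ro.from_quat(np.roll(s["orientation"],-1)).as_matrix(); p=s["tcp_pos"]*1000
    print("t",s["clock"],"tcp",p.round(1),"rail xy(side,along)",((p[:2]-C)@-V).round(1),((p[:2]-C)@U).round(1),"toolx deg",np.degrees(np.arctan2(R[1,0],R[0,0])).round(2),"z",R[:,2].round(4),"F",s["force"].round(2),"w",s["width"])
    return s,R,p
def to(along,z,side=0):
    s,R,p=st(); t=np.append(C+along*U-side*V,z); print("tool delta",(R.T@(t-p)).round(1))
E
python3 -c "
from h import *
to(135,205)"
```

```text
t 1.6 tcp [ 443.5 -345.8  208.8] rail xy(side,along) 269.3 -169.4 toolx deg 8.06 z [ 3.e-04 -3.e-04 -1.e+00] F [ 0.04 -1.   -0.12] w -0.001759624439408985
tool delta [ 304.8 -268.8    3.8]
```

Call:
{"fn": "jog_arm", "kwargs": {"claw": [0, 0, 0, 0, 0, 0, 0, 0, 0, 0, 0, 0], "slide": [[15, -13, 0], [28, -25, 0], [28, -25, 0], [28, -25, 0], [28, -25, 0], [28, -25, 0], [28, -25, 0], [28, -25, 0], [28, -25, 0], [28, -25, 0], [28, -25, 0], [10, -6, 0]], "angular": [[0, 0, 0], [0, 0, 0], [0, 0, 0], [0, 0, 0], [0, 0, 0], [0, 0, 0], [0, 0, 0], [0, 0, 0], [0, 0, 0], [0, 0, 0], [0, 0, 0], [0, 0, 0]]}}

```text
clock: 2.6
tcp_pos: [0.7094, -0.0335, 0.2084]
orientation: [-0.001, 0.997, 0.072, 0.001]
force: [0.1, 0.4, -0.1]
width: 0.003
```

```bash
python3 -c "
from h import *
to(135,45)
im,d=eyes.get_image('wrist'); cv2.imwrite('pics/w1.png',im[:,:,::-1])
P=cloud('wrist',d)
hsv=cv2.cvtColor(im,cv2.COLOR_RGB2HSV)
m=((hsv[...,0]>25)&(hsv[...,0]<35)&(hsv[...,1]>180)).astype(np.uint8)
n,l,s,c=cv2.connectedComponentsWithStats(m)
for i in range(1,n):
    if s[i,4]>60: pp=P[l==i]*1000; print(c[i].round(),s[i,4],np.median(pp,0).round(1),cv2.minAreaRect(pp[:,:2].astype(np.float32)))
"
```

```text
t 2.6 tcp [709.4 -33.5 208.4] rail xy(side,along) -3.1 137.3 toolx deg 8.22 z [ 0.0014  0.0015 -1.    ] F [ 0.1   0.44 -0.05] w 0.0030654434823861425
tool delta [ -2.6   3.3 163.4]
[285. 181.] 674 [712.  -36.6  18.1] ((737.9282836914062, -32.815223693847656), (73.2975082397461, 42.72075271606445), 7.919846057891846)
[358. 182.] 690 [ 723.7 -119.5   18.2] ((736.36083984375, -80.88286590576172), (129.18064880371094, 36.481204986572266), 71.7877197265625)
```

View pics/w1.png

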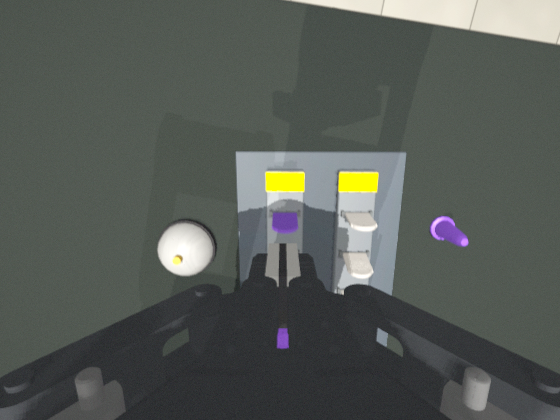

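The wrist view shows the yellow patch at (285,181) and tab 1 at (285,220). The patch lands within 2 mm of the top-camera fit, so I'm descending behind tab 1.

Call:
{"fn": "jog_arm", "kwargs": {"claw": [0, 0, 0, 0, 0, 0, 0, 0, 0, 0, 0, 0], "slide": [[-1, 2, 10], [-1, 2, 20], [0, 0, 20], [0, 0, 20], [0, 0, 20], [0, 0, 20], [0, 0, 20], [0, 0, 15], [0, 0, 10], [0, 0, 6], [0, 0, 2], [0, 0, 0]], "angular": [[0, 0, 0], [0, 0, 0], [0, 0, 0], [0, 0, 0], [0, 0, 0], [0, 0, 0], [0, 0, 0], [0, 0, 0], [0, 0, 0], [0, 0, 0], [0, 0, 0], [0, 0, 0]]}}

```text
clock: 3.65
tcp_pos: [0.7055, -0.0426, 0.0457]
orientation: [0.0, 0.998, 0.07, 0.0]
force: [0.2, 0.6, 0.3]
width: 0.001
```

```bash
python3 -c "
from h import *
to(135,29)
im,d=eyes.get_image('scene'); cv2.imwrite('pics/s1.png',im[170:350,120:340,::-1].repeat(3,0).repeat(3,1))
"
```

```text
t 3.65 tcp [705.5 -42.6  45.7] rail xy(side,along) 5.4 132.1 toolx deg 8.05 z [ 1.e-04 -1.e-04 -1.e+00] F [0.21 0.6  0.27] w 0.0006949946083155999
tool delta [ 2.9 -5.4 16.7]
```

View pics/s1.png

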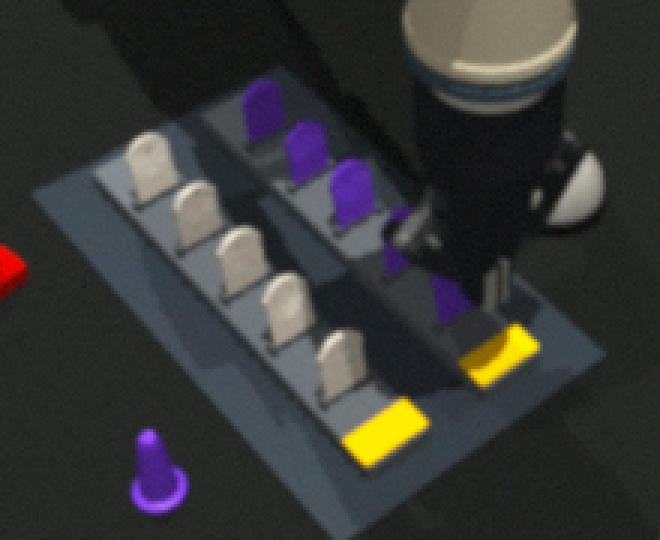

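The fingers are behind tab 1, over the yellow patch at about (495,290) in the crop. I'll correct sideways, lower to 29 mm and start the sweep.

Call:
{"fn": "jog_arm", "kwargs": {"claw": [0, 0, 0, 0, 0, 0, 0, 0, 0, 0, 0, 0], "slide": [[0, -3, 4], [0, -2, 6], [0, 0, 5], [0, 0, 2], [0, 0, 0], [-2, 0, 0], [-4, 0, 0], [-4, 0, 0], [-5, 0, 0], [-5, 0, 0], [-5, 0, 0], [0, 0, 0]], "angular": [[0, 0, 0], [0, 0, 0], [0, 0, 0], [0, 0, 0], [0, 0, 0], [0, 0, 0], [0, 0, 0], [0, 0, 0], [0, 0, 0], [0, 0, 0], [0, 0, 0], [0, 0, 0]]}}

```text
clock: 4.7
tcp_pos: [0.6787, -0.041, 0.0286]
orientation: [-0.0, 0.998, 0.07, -0.0]
force: [1.0, 0.0, -0.1]
width: -0.005
```

```bash
python3 -c "
from h import *
to(50,28.5)
im,d=eyes.get_image('scene'); cv2.imwrite('pics/s2.png',im[170:350,120:340,::-1].repeat(3,0).repeat(3,1))
"
```

```text
t 4.7 tcp [678.7 -41.   28.6] rail xy(side,along) 0.1 105.8 toolx deg 8.06 z [-9.e-04  0.e+00 -1.e+00] F [ 0.98  0.03 -0.1 ] w -0.004707909878585146
tool delta [-55.8  -0.2   0.1]
```

View pics/s2.png

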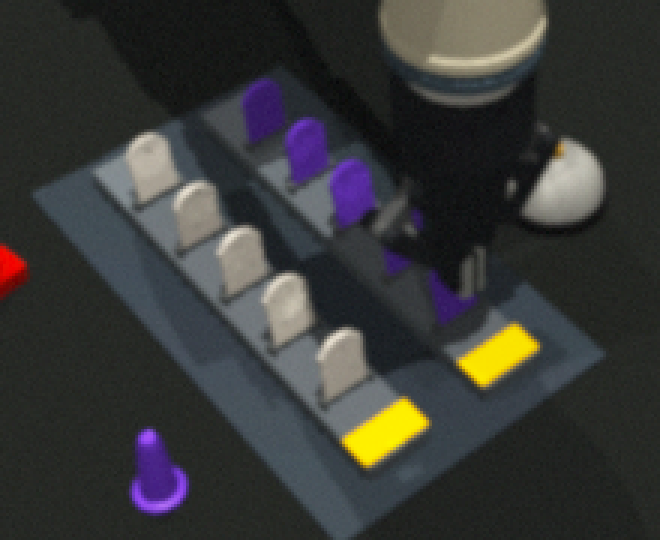

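The tip is centred on the row at 28.6 mm and just touching tab 1 (about 1 N). I'll push tab 1 over.

Call:
{"fn": "jog_arm", "kwargs": {"claw": [0, 0, 0, 0, 0, 0, 0, 0, 0, 0], "slide": [[-3, 0, 0], [-5, 0, 0], [-5, 0, 0], [-5, 0, 0], [-5, 0, 0], [-5, 0, 0], [-5, 0, 0], [-5, 0, 0], [-2, 0, 0], [0, 0, 0]], "angular": [[0, 0, 0], [0, 0, 0], [0, 0, 0], [0, 0, 0], [0, 0, 0], [0, 0, 0], [0, 0, 0], [0, 0, 0], [0, 0, 0], [0, 0, 0]]}}

```text
clock: 5.58
tcp_pos: [0.6397, -0.0465, 0.0286]
orientation: [-0.0, 0.998, 0.07, -0.0]
force: [-0.8, 0.5, 0.1]
width: 0.002
```

```bash
python3 -c "
from h import *
to(0,28.5)
im,d=eyes.get_image('scene'); cv2.imwrite('pics/s3.png',im[170:350,120:340,::-1].repeat(3,0).repeat(3,1))
"
```

```text
t 5.5833 tcp [639.7 -46.5  28.6] rail xy(side,along) 0.2 66.4 toolx deg 8.06 z [-5.e-04  0.e+00 -1.e+00] F [-0.75  0.51  0.1 ] w 0.002058975056514615
tool delta [-66.4  -0.3   0.1]
```

View pics/s3.png

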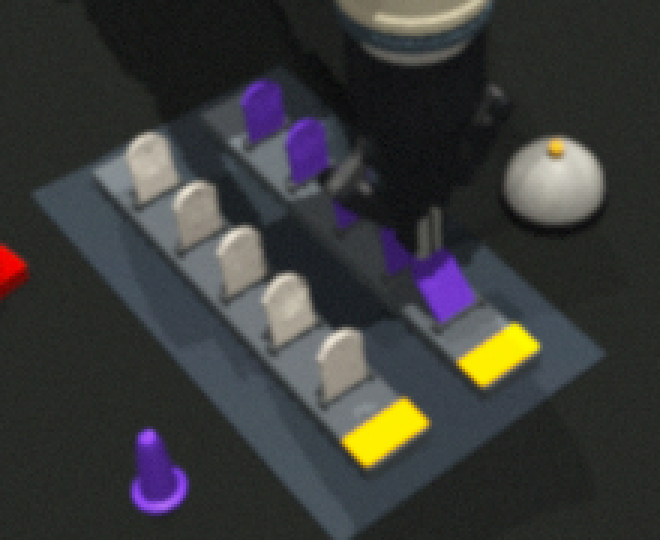

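Tab 1 is folding, the force stays under 1 N and the rails are still. I'll keep going.

Call:
{"fn": "jog_arm", "kwargs": {"claw": [0, 0, 0, 0, 0, 0, 0, 0, 0, 0, 0, 0], "slide": [[-3, 0, 0], [-5, 0, 0], [-5, 0, 0], [-5, 0, 0], [-5, 0, 0], [-5, 0, 0], [-5, 0, 0], [-5, 0, 0], [-5, 0, 0], [-5, 0, 0], [-2, 0, 0], [0, 0, 0]], "angular": [[0, 0, 0], [0, 0, 0], [0, 0, 0], [0, 0, 0], [0, 0, 0], [0, 0, 0], [0, 0, 0], [0, 0, 0], [0, 0, 0], [0, 0, 0], [0, 0, 0], [0, 0, 0]]}}

```text
clock: 6.63
tcp_pos: [0.5902, -0.0535, 0.0286]
orientation: [-0.0, 0.998, 0.07, -0.0]
force: [-0.5, -0.4, 0.7]
width: 0.002
```

```bash
python3 -c "
from h import *
to(0,28.5)
im,d=eyes.get_image('scene'); cv2.imwrite('pics/s4.png',im[170:350,120:340,::-1].repeat(3,0).repeat(3,1))
P=cloud('scene',d)*1000; hsv=cv2.cvtColor(im,cv2.COLOR_RGB2HSV)
m=(hsv[...,0]>120)&(hsv[...,0]<150)&(hsv[...,1]>100)
a=(P[...,:2]-C)@U; b=(P[...,:2]-C)@V
k=m&(abs(b)<25)&(a>45)&(a<110)
for lo in range(50,105,6):
    q=k&(a>=lo)&(a<lo+6)
    if q.any(): print(lo,q.sum(),np.median(P[q][:,2]).round(1))
"
```

```text
t 6.6333 tcp [590.2 -53.5  28.6] rail xy(side,along) 0.2 16.4 toolx deg 8.06 z [-5.e-04  0.e+00 -1.e+00] F [-0.53 -0.43  0.73] w 0.002463138239723313
tool delta [-16.4  -0.2   0.1]
50 18 24.7
56 2 16.3
62 3 45.7
68 37 47.9
74 64 43.6
80 71 38.5
86 65 33.3
92 67 28.1
98 35 24.8
```

View pics/s4.png

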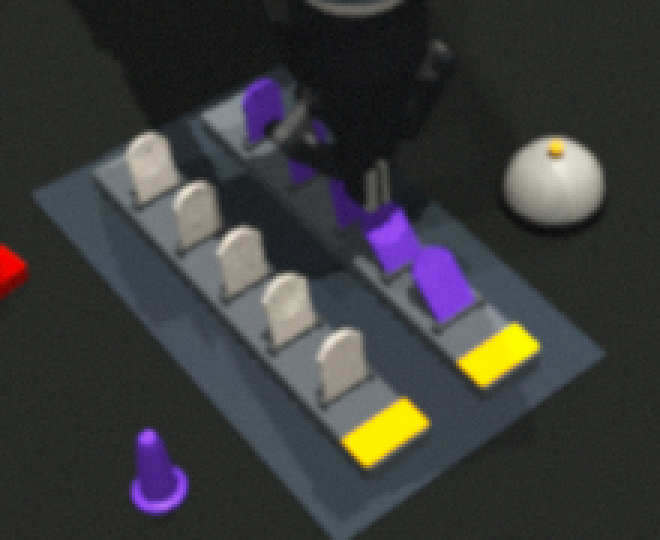

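Tab 1 measures only about 0.9 rad (its surface slopes from z=25 up to 48 mm), which isn't flat. Before going on I need to know how the finger passed it.

```bash
python3 -c "
from h import *
im=cv2.imread('pics/s3.png'); im2=cv2.imread('pics/s4.png')
cv2.imwrite('pics/cmp.png',np.hstack([cv2.resize(im[180:380,300:520],None,fx=1.8,fy=1.8),cv2.resize(im2[120:380,300:520],None,fx=1.8,fy=1.8)[-360:]]))
iw,dw=eyes.get_image('wrist'); cv2.imwrite('pics/w2.png',iw[:,:,::-1])
i,d=eyes.get_image('scene'); P=cloud('scene',d)*1000
# profile along rail around centre: all points
a=(P[...,:2]-C)@U; b=(P[...,:2]-C)@V; z=P[...,2]
for lo in range(-10,112,4):
    q=(abs(b)<18)&(a>=lo)&(a<lo+4)&(z>5)&(z<110)&(d>0)
    if q.any(): print(lo,q.sum(),np.percentile(z[q],[0,25,50,75,100]).round(0), np.median(i[q],0))
"
```

```text
-10 14 [16. 17. 18. 49. 58.] [54. 53. 68.]
-6 24 [15. 43. 50. 53. 60.] [53.  28.5 92. ]
-2 66 [13. 26. 32. 39. 55.] [53.5 30.  99. ]
2 41 [15. 18. 22. 25. 35.] [47. 41. 60.]
6 21 [ 15.  17.  18.  64. 110.] [44. 46. 50.]
10 31 [ 16.  17.  59. 105. 109.] [35. 24. 47.]
14 32 [ 14.  17.  63.  74. 107.] [28.  22.5 42.5]
18 36 [ 16.  18.  74.  99. 107.] [21.  22.5 22. ]
22 124 [ 14.  47.  66.  81. 105.] [41.5 31.  46.5]
26 221 [ 14.  46.  75.  96. 110.] [57. 46. 63.]
30 81 [ 14.  38.  41.  96. 108.] [ 98.  57. 134.]
34 49 [14. 33. 35. 37. 41.] [141.  73. 233.]
38 55 [15. 29. 32. 34. 38.] [118.  61. 209.]
42 46 [15. 27. 29. 31. 34.] [118.  58. 208.]
46 42 [15. 23. 25. 27. 30.] [115.  59. 202.]
50 41 [15. 18. 22. 24. 27.] [ 88.  75. 108.]
54 23 [15. 16. 18. 21. 27.] [ 97. 100. 109.]
58 18 [15. 16. 18. 18. 20.] [103.  107.5 113. ]
62 16 [15. 16. 17. 18. 19.] [ 94.5  98.  112.5]
66 20 [16. 17. 18. 48. 52.] [104.   61.5 124.5]
70 42 [15. 17. 47. 48. 51.] [122.5  64.  213. ]
74 57 [15. 42. 44. 45. 51.] [129.  65. 225.]
78 53 [14. 38. 40. 42. 46.] [128.  64. 224.]
82 58 [15. 34. 37. 39. 41.] [127.  63. 223.]
86 51 [15. 30. 33. 35. 40.] [127.  63. 222.]
90 49 [15. 29. 31. 33. 36.] [127.  62. 224.]
94 49 [15. 26. 28. 29. 32.] [128.  62. 223.]
98 52 [15. 22. 24. 26. 29.] [112.5  78.5 174.5]
102 66 [14. 17. 19. 23. 26.] [ 96.   99.5 107. ]
106 34 [15. 17. 17. 18. 24.] [116.5 123.  127. ]
110 37 [15. 16. 16. 18. 19.] [117. 123. 128.]
```

View pics/cmp.png

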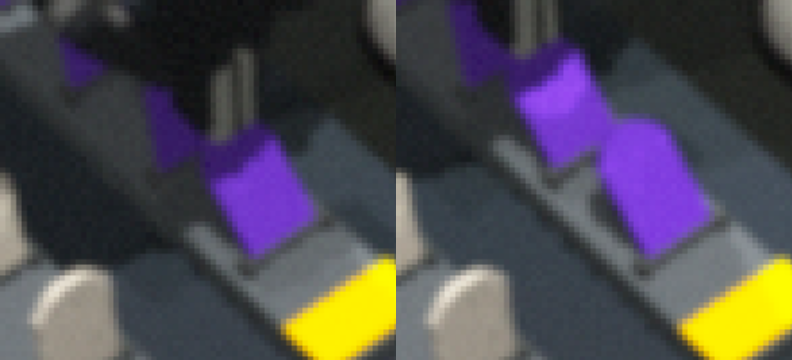

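View pics/w2.png

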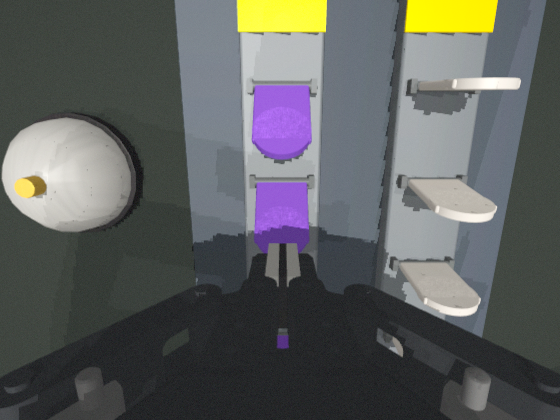

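```bash
python3 -c "
from h import *
s,R,p=st()
for n in ('wrist','scene'):
    im,d=eyes.get_image(n); P=cloud(n,d)*1000
    hs=cv2.cvtColor(im,cv2.COLOR_RGB2HSV)
    q=(P-p)@R   # tool coords
    k=(abs(q[...,0])<20)&(abs(q[...,1])<22)&(q[...,2]>-60)&(q[...,2]<5)&(hs[...,1]<70)&(d>0)
    print(n,k.sum())
    for lo in range(-60,5,5):
        m=k&(q[...,2]>=lo)&(q[...,2]<lo+5)
        if m.any(): print(lo,m.sum(),'x',np.percentile(q[m][:,0],[0,50,100]).round(1),'y',np.percentile(q[m][:,1],[0,50,100]).round(1), np.median(im[m],0))
"
```

```text
t 6.7833 tcp [591.1 -53.4  28.7] rail xy(side,along) 0.3 17.4 toolx deg 8.07 z [ 3.e-04 -0.e+00 -1.e+00] F [ 0.85  0.91 -0.11] w -0.0007364330003073113
wrist 1947
-60 426 x [-11.2  10.5  11.9] y [-6.2  0.4  6.9] [45. 45. 46.]
-55 280 x [ 6.5 10.9 11.7] y [-13.1   0.2  13.9] [108.5 108.  105. ]
-50 331 x [ 6.3  7.7 11.6] y [-13.2   0.2  14. ] [41. 42. 44.]
-45 314 x [ 6.1  7.6 11.6] y [-13.2   0.8  14. ] [43. 44. 46.]
-40 279 x [ 6.4  7.5 11.7] y [-13.2   0.6  13.9] [42. 43. 45.]
-35 232 x [ 6.3 10.6 11.7] y [-12.9   0.2  13.4] [47.5 48.5 47.5]
-30 80 x [ 6.6 11.  11.6] y [-11.   -0.1  11.8] [112.  106.5 115. ]
-15 1 x [16.5 16.5 16.5] y [13.6 13.6 13.6] [140. 126. 172.]
-10 4 x [16.3 16.8 17.7] y [13.8 13.9 13.9] [143.5 134.  165. ]
scene 165
-60 22 x [ 2.5  9.6 13.2] y [-7.3  1.7 13.5] [52.  52.5 50. ]
-55 32 x [-1.3  8.7 13. ] y [-14.6   2.7  13.7] [53.5 54.5 50.5]
-50 26 x [-1.8  9.  12.2] y [-14.    3.2  13.7] [60.  60.5 56. ]
-45 30 x [-3.1  8.1 12.7] y [-13.9   5.3  13.7] [43.5 45.  42.5]
-40 23 x [-2.5  8.9 11.9] y [-13.9   4.9  12.3] [55. 55. 52.]
-35 22 x [-1.2 10.1 12.5] y [-13.8   0.6  10.2] [59.5 59.5 61.5]
-30 7 x [ 6.   9.7 11.5] y [-10.6   3.8   6.4] [70. 68. 73.]
-25 2 x [3.9 5.7 7.4] y [5.1 5.3 5.5] [72.5 65.5 83. ]
0 1 x [-16.1 -16.1 -16.1] y [15. 15. 15.] [50. 49. 57.]
```

Tab 2 also sits at about 45° under the finger, and no finger surface shows below about tool z = -28 mm. The real fingertip may be higher than the reported TCP, so I'll lift clear and measure it unobstructed.

Call:
{"fn": "jog_arm", "kwargs": {"claw": [0, 0, 0, 0, 0, 0], "slide": [[0, 0, -10], [0, 0, -20], [0, 0, -20], [0, 0, -20], [0, 0, -10], [0, 0, 0]], "angular": [[0, 0, 0], [0, 0, 0], [0, 0, 0], [0, 0, 0], [0, 0, 0], [0, 0, 0]]}}

```text
clock: 7.38
tcp_pos: [0.5928, -0.0536, 0.1115]
orientation: [0.0, 0.998, 0.07, 0.002]
force: [1.0, 0.0, 0.1]
width: -0.0
```

```bash
python3 -c "
from h import *
s,R,p=st()
for n in ('wrist','scene'):
    im,d=eyes.get_image(n); P=cloud(n,d)*1000; cv2.imwrite('pics/%s5.png'%n,im[:,:,::-1])
    if n=='scene': cv2.imwrite('pics/s5.png',im[120:320,140:340,::-1].repeat(3,0).repeat(3,1))
    q=(P-p)@R
    k=(abs(q[...,0])<20)&(abs(q[...,1])<22)&(q[...,2]>-60)&(q[...,2]<20)&(d>0)
    print(n,k.sum())
    for lo in range(-60,20,5):
        m=k&(q[...,2]>=lo)&(q[...,2]<lo+5)
        if m.any(): print(lo,m.sum(),'x',np.percentile(q[m][:,0],[0,50,100]).round(1),'y',np.percentile(q[m][:,1],[0,50,100]).round(1), np.median(im[m],0))
    a=(P[...,:2]-C)@U; b=(P[...,:2]-C)@V; z=P[...,2]
    hsv=cv2.cvtColor(im,cv2.COLOR_RGB2HSV); pm=(hsv[...,0]>115)&(hsv[...,0]<150)&(hsv[...,1]>100)&(abs(b)<14)
    for h in (100,50,0,-50,-100):
        m=pm&(a<h-3)&(a>h-42)&(z>18)&(z<70)
        if m.sum()>15: print('tab',h,m.sum(),'fold',np.percentile(np.arctan2(h-a[m],z[m]-21),[25,50,75]).round(2))
"
```

```text
t 7.3833 tcp [592.8 -53.6 111.5] rail xy(side,along) 0.6 18.9 toolx deg 8.07 z [ 4.6e-03 -4.0e-04 -1.0e+00] F [0.96 0.03 0.09] w -0.00046384502291830994
wrist 2248
-60 647 x [-12.1   5.6  10.9] y [-6.9  0.   6.9] [52. 51. 53.]
-55 225 x [ 5.7 10.1 10.8] y [-13.3   0.   13.7] [138. 138. 133.]
-50 353 x [ 5.3  6.9 10.7] y [-13.5   0.8  13.8] [49. 51. 53.]
-45 317 x [ 5.2  9.6 10.8] y [-13.3  -0.   13.9] [52. 54. 56.]
-40 291 x [ 5.3  6.7 10.8] y [-13.3  -0.   13.7] [52. 53. 56.]
-35 253 x [ 5.4  9.8 10.8] y [-13.4  -0.   13.9] [52. 53. 54.]
-30 153 x [ 5.2 10.  10.7] y [-12.    0.4  12.5] [ 93.  95. 104.]
-25 9 x [9.7 9.9 9.9] y [-3.3  1.4  5.6] [128. 120. 140.]
tab 100 1508 fold [0.82 0.84 0.86]
tab 50 1488 fold [0.81 0.83 0.85]
tab 0 215 fold [0.13 0.14 0.15]
scene 236
-60 24 x [ 1.2  9.1 11.6] y [-7.7 -0.5 13.4] [74.  75.5 71.5]
-55 37 x [-2.8  7.8 12.1] y [-13.5   4.7  12.8] [64. 65. 61.]
-50 37 x [-5.2  7.2 11.9] y [-13.2   5.5  13.5] [39. 39. 40.]
-45 36 x [-4.9  7.2 12. ] y [-13.4   5.3  13.3] [65. 66. 64.]
-40 39 x [-6.1  7.4 11.8] y [-15.1   5.2  13.1] [59. 58. 57.]
-35 37 x [-7.7  7.  12.1] y [-14.6   4.2  12.8] [59. 60. 56.]
-30 18 x [-5.1  9.  11.8] y [-13.4   3.5  11.5] [77.  78.5 74. ]
-25 8 x [ 2.7  9.  10.4] y [-4.7  2.5  5.2] [75.  74.5 70. ]
tab 100 279 fold [0.69 0.76 0.8 ]
tab 50 259 fold [0.69 0.75 0.8 ]
tab 0 77 fold [0.12 0.14 0.17]
```

View pics/s5.png

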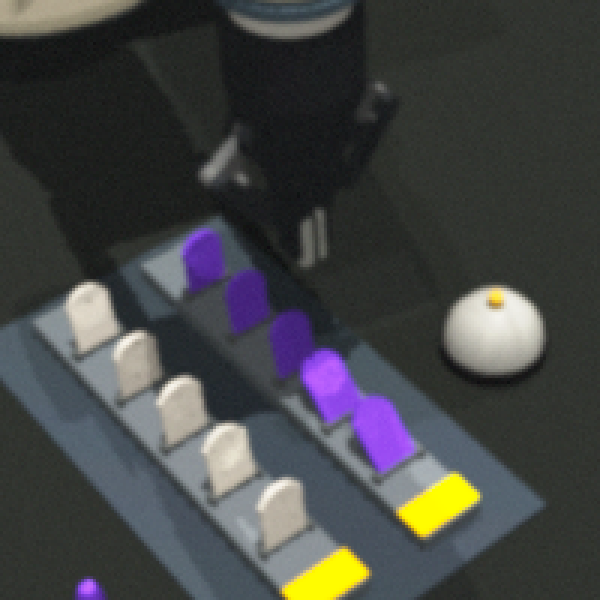

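That confirms it: the real fingertip ends about 22 mm short of the reported TCP (lowest finger points at tool z of about -22), so the first pass rode 22 mm too high. Tabs 1 and 2 are at 0.84 rad, below the 1.2 threshold, so the order still holds. I'll go back behind tab 1 and repeat with the TCP at about 9 mm, which puts the tip at about 31 mm.

Call:
{"fn": "jog_arm", "kwargs": {"claw": [0, 0, 0, 0, 0, 0, 0, 0, 0, 0, 0], "slide": [[10, 0, 0], [20, 0, 0], [25, 0, 0], [25, 0, 0], [20, 0, 0], [12, 0, 10], [4, 0, 20], [0, 0, 20], [0, 0, 15], [0, 0, 5], [0, 0, 0]], "angular": [[0, 0, 0], [0, 0, 0], [0, 0, 0], [0, 0, 0], [0, 0, 0], [0, 0, 0], [0, 0, 0], [0, 0, 0], [0, 0, 0], [0, 0, 0], [0, 0, 0]]}}

```text
clock: 8.4
tcp_pos: [0.7041, -0.0371, 0.0359]
orientation: [-0.0, 0.998, 0.07, -0.002]
force: [-0.7, 0.1, -0.3]
width: -0.0
```

```bash
python3 -c "
from h import *
to(135,9)
s,R,p=st()
im,d=eyes.get_image('scene'); P=cloud('scene',d)*1000; cv2.imwrite('pics/s6.png',im[170:350,120:340,::-1].repeat(3,0).repeat(3,1))
q=(P-p)@R
k=(abs(q[...,0])<15)&(abs(q[...,1])<16)&(q[...,2]>-60)&(P[...,2]>22)&(d>0)
print(np.sort(q[k][:,2])[-12:].round(1))
"
```

```text
t 8.4 tcp [704.1 -37.1  35.9] rail xy(side,along) -0.3 131.6 toolx deg 8.07 z [-4.2e-03  2.0e-04 -1.0e+00] F [-0.7   0.11 -0.3 ] w -0.00034035002999988274
tool delta [ 3.6  0.3 26.9]
t 8.4 tcp [704.1 -37.1  35.9] rail xy(side,along) -0.3 131.6 toolx deg 8.07 z [-4.2e-03  2.0e-04 -1.0e+00] F [-0.7   0.11 -0.3 ] w -0.00034035002999988274
[-28.2 -27.9 -27.5 -27.2 -26.4 -26.2 -25.9 -25.2 -24.9 -24.2 -23.8  13.7]
```

View pics/s6.png

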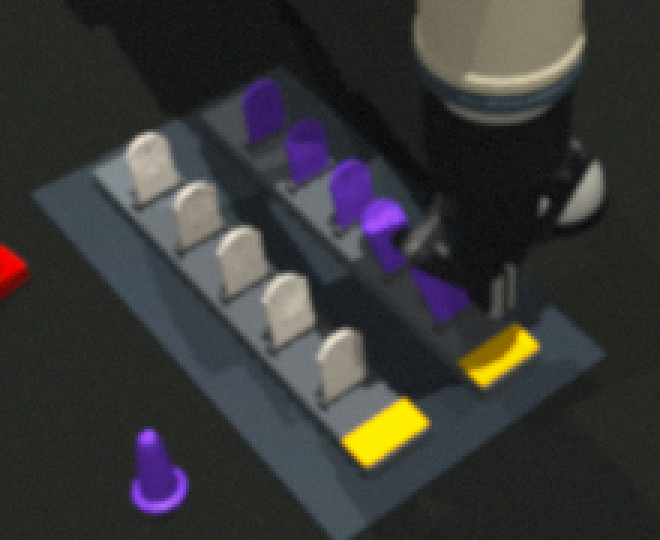

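The tip is now at about z=58. Before lowering, I'll check how low the gripper's side linkages hang, because the white tabs' edges are only 70 mm to the side.

```bash
python3 -c "
from h import *
s,R,p=st()
for n in ('wrist','scene'):
    im,d=eyes.get_image(n); P=cloud(n,d)*1000
    q=(P-p)@R
    for lo in list(range(-90,90,12)):
        k=(abs(q[...,0])<60)&(q[...,1]>=lo)&(q[...,1]<lo+12)&(q[...,2]>-160)&(P[...,2]>75)&(d>0)
        if k.sum()>5: print(n,'y',lo,k.sum(),'lowest tool z',np.percentile(q[k][:,2],98).round(1))
"
```

```text
t 8.45 tcp [705.2 -37.1  37.6] rail xy(side,along) -0.1 132.6 toolx deg 8.07 z [-1.9e-03  1.0e-04 -1.0e+00] F [ 0.7  -0.22 -0.6 ] w 0.0004361457041220957
wrist y -66 909 lowest tool z -102.7
wrist y -54 5667 lowest tool z -91.8
wrist y -42 7169 lowest tool z -77.0
wrist y -30 3794 lowest tool z -70.3
wrist y -18 7480 lowest tool z -47.1
wrist y -6 7927 lowest tool z -43.6
wrist y 6 8019 lowest tool z -46.3
wrist y 18 3763 lowest tool z -69.6
wrist y 30 6819 lowest tool z -76.3
wrist y 42 5975 lowest tool z -90.7
wrist y 54 1074 lowest tool z -101.8
scene y -66 42 lowest tool z -105.0
scene y -54 93 lowest tool z -86.5
scene y -42 101 lowest tool z -74.6
scene y -30 45 lowest tool z -69.9
scene y -18 179 lowest tool z -43.0
scene y -6 170 lowest tool z -40.1
scene y 6 350 lowest tool z -39.6
scene y 18 194 lowest tool z -72.9
scene y 30 311 lowest tool z -79.5
scene y 42 146 lowest tool z -93.6
scene y 54 99 lowest tool z -107.1
```

The linkages stay at z ≥ 78 mm, above the 65 mm tabs, so I'm lowering and folding tab 1.

Call:
{"fn": "jog_arm", "kwargs": {"claw": [0, 0, 0, 0, 0, 0], "slide": [[0, 0, 7], [0, 0, 10], [0, 0, 8], [0, 0, 3], [0, 0, 0], [0, 0, 0]], "angular": [[0, 0, 0], [0, 0, 0], [0, 0, 0], [0, 0, 0], [0, 0, 0], [0, 0, 0]]}}

```text
clock: 9.05
tcp_pos: [0.7055, -0.0372, 0.0102]
orientation: [-0.0, 0.998, 0.07, -0.0]
force: [-0.9, -0.5, -0.6]
width: 0.001
```

Call:
{"fn": "jog_arm", "kwargs": {"claw": [0, 0, 0, 0, 0, 0, 0, 0, 0, 0, 0, 0], "slide": [[-2, 0, 0], [-5, 0, 0], [-6, 0, 0], [-6, 0, 0], [-6, 0, 0], [-6, 0, 0], [-6, 0, 0], [-6, 0, 0], [-6, 0, 0], [-6, 0, 0], [-6, 0, 0], [-4, 0, 0]], "angular": [[0, 0, 0], [0, 0, 0], [0, 0, 0], [0, 0, 0], [0, 0, 0], [0, 0, 0], [0, 0, 0], [0, 0, 0], [0, 0, 0], [0, 0, 0], [0, 0, 0], [0, 0, 0]]}}

```text
clock: 10.05
tcp_pos: [0.6404, -0.0464, 0.0105]
orientation: [-0.0, 0.998, 0.07, -0.0]
force: [0.3, 0.5, 1.2]
width: 0.002
```

```bash
cat >> h.py <<'E'
def tabs(n):
    im,d=eyes.get_image(n); P=cloud(n,d)*1000
    a=(P[...,:2]-C)@U; b=(P[...,:2]-C)@V; z=P[...,2]
    hsv=cv2.cvtColor(im,cv2.COLOR_RGB2HSV); pm=(hsv[...,0]>115)&(hsv[...,0]<150)&(hsv[...,1]>100)&(abs(b)<14)
    for h in (100,50,0,-50,-100):
        m=pm&(a<h-3)&(a>h-45)&(z>18)&(z<70)
        if m.sum()>15: print(n,'tab',h,m.sum(),'fold',np.percentile(np.arctan2(h-a[m],z[m]-21),[25,50,75]).round(2),'z',np.percentile(z[m],[5,50,95]).round(0))
    return im
def crop(im,f): cv2.imwrite(f,im[170:350,120:340,::-1].repeat(3,0).repeat(3,1))
E
python3 -c "
from h import *
to(0,9)
crop(tabs('scene'),'pics/s7.png'); tabs('wrist')
"
```

```text
t 10.05 tcp [640.4 -46.4  10.5] rail xy(side,along) 0.1 67.2 toolx deg 8.06 z [-5.e-04  0.e+00 -1.e+00] F [0.34 0.46 1.22] w 0.0016673372421145071
tool delta [-67.2  -0.2   1.6]
scene tab 100 216 fold [1.1  1.21 1.27] z [23. 27. 32.]
scene tab 50 51 fold [0.67 0.76 0.82] z [26. 33. 50.]
scene tab 0 48 fold [0.11 0.14 0.16] z [52. 58. 64.]
wrist tab 100 1310 fold [1.2  1.23 1.26] z [25. 28. 31.]
wrist tab 50 199 fold [0.74 0.76 0.77] z [39. 42. 45.]
```

View pics/s7.png

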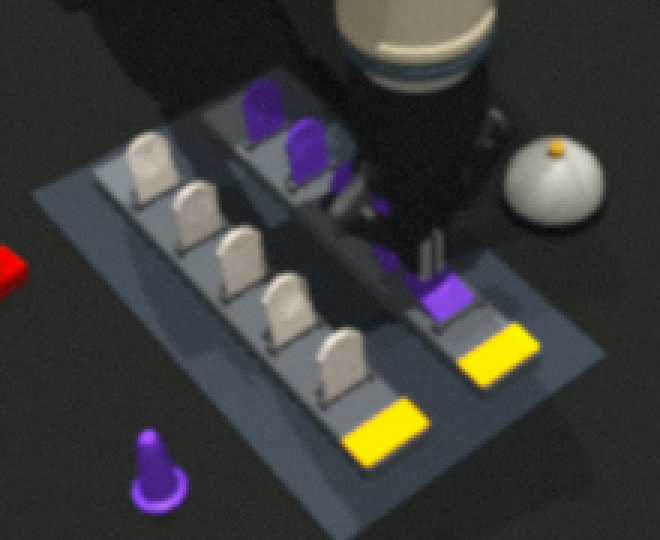

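Tab 1 reads 1.23 on its upper surface, so about 1.33 at the mid-plane, with the tip at about z=32. I'll lower 3 mm more for margin and recheck.

Call:
{"fn": "jog_arm", "kwargs": {"claw": [0, 0, 0, 0], "slide": [[0, 0, 2], [0, 0, 1], [0, 0, 0], [0, 0, 0]], "angular": [[0, 0, 0], [0, 0, 0], [0, 0, 0], [0, 0, 0]]}}

```text
clock: 10.48
tcp_pos: [0.6415, -0.0463, 0.0073]
orientation: [-0.0, 0.998, 0.07, -0.0]
force: [0.4, 0.3, 0.3]
width: -0.0
```

```bash
python3 -c "
from h import *
to(0,7.5)
tabs('wrist')
"
```

```text
t 10.4833 tcp [641.5 -46.3   7.3] rail xy(side,along) 0.1 68.2 toolx deg 8.07 z [-2.e-04  0.e+00 -1.e+00] F [0.36 0.31 0.32] w -0.0002835540001819282
tool delta [-68.2  -0.2  -0.1]
wrist tab 100 2240 fold [1.2  1.27 1.31] z [24. 26. 28.]
wrist tab 50 200 fold [0.74 0.76 0.78] z [37. 40. 43.]
```

Call:
{"fn": "jog_arm", "kwargs": {"claw": [0, 0, 0, 0, 0, 0, 0, 0, 0, 0, 0], "slide": [[-3, 0, 0], [-5, 0, 0], [-6, 0, 0], [-6, 0, 0], [-6, 0, 0], [-6, 0, 0], [-6, 0, 0], [-6, 0, 0], [-6, 0, 0], [-3, 0, 0], [0, 0, 0]], "angular": [[0, 0, 0], [0, 0, 0], [0, 0, 0], [0, 0, 0], [0, 0, 0], [0, 0, 0], [0, 0, 0], [0, 0, 0], [0, 0, 0], [0, 0, 0], [0, 0, 0]]}}

```text
clock: 11.45
tcp_pos: [0.5878, -0.0538, 0.0075]
orientation: [-0.0, 0.998, 0.07, -0.0]
force: [0.4, 0.2, -0.1]
width: 0.0
```

```bash
cat >> h.py <<'E'
def slope(n):
    im,d=eyes.get_image(n); P=cloud(n,d)*1000
    a=(P[...,:2]-C)@U; b=(P[...,:2]-C)@V; z=P[...,2]
    hsv=cv2.cvtColor(im,cv2.COLOR_RGB2HSV); pm=(hsv[...,0]>115)&(hsv[...,0]<150)&(hsv[...,1]>100)&(abs(b)<12)
    for h in (100,50,0,-50,-100):
        m=pm&(a<h-6)&(a>h-42)&(z>18)&(z<70)
        if m.sum()>60:
            c=np.polyfit(a[m],z[m],1); print(n,'tab',h,m.sum(),'slope fold',(np.pi/2+np.arctan(c[0])).round(3),'span',a[m].min().round(),a[m].max().round())
    return im
E
python3 -c "
from h import *
to(-33,7.5)
crop(slope('scene'),'pics/s8.png'); slope('wrist')
"
```

```text
t 11.45 tcp [587.8 -53.8   7.5] rail xy(side,along) 0.2 14.0 toolx deg 8.06 z [-0.001  0.    -1.   ] F [ 0.41  0.17 -0.15] w 0.0002850260416440117
tool delta [-47.   -0.3   0. ]
scene tab 100 217 slope fold 1.395 span 59.0 94.0
scene tab 50 156 slope fold 1.394 span 14.0 43.0
wrist tab 50 822 slope fold 1.347 span 18.0 31.0
```

View pics/s8.png

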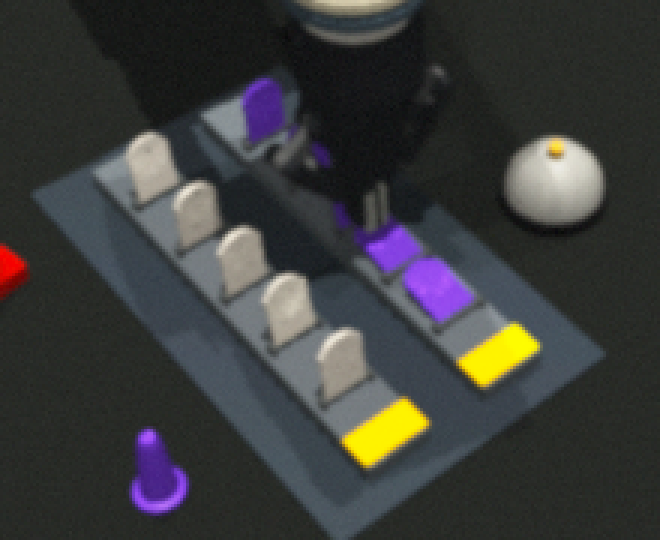

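Tabs 1 and 2 are both folded to about 1.39 rad, the white tabs are still standing and the force is under 1 N. On to tab 3.

Call:
{"fn": "jog_arm", "kwargs": {"claw": [0, 0, 0, 0, 0, 0, 0, 0, 0, 0, 0], "slide": [[-2, 0, 0], [-5, 0, 0], [-5, 0, 0], [-5, 0, 0], [-5, 0, 0], [-5, 0, 0], [-6, 0, 0], [-6, 0, 0], [-6, 0, 0], [-3, 0, 0], [0, 0, 0]], "angular": [[0, 0, 0], [0, 0, 0], [0, 0, 0], [0, 0, 0], [0, 0, 0], [0, 0, 0], [0, 0, 0], [0, 0, 0], [0, 0, 0], [0, 0, 0], [0, 0, 0]]}}

```text
clock: 12.47
tcp_pos: [0.5402, -0.0606, 0.0074]
orientation: [-0.0, 0.998, 0.07, -0.001]
force: [0.4, 0.0, -1.3]
width: 0.0
```

```bash
python3 -c "
from h import *
to(-83,7.5)
crop(slope('scene'),'pics/s9.png')
"
```

```text
t 12.4667 tcp [540.2 -60.6   7.4] rail xy(side,along) 0.2 -34.1 toolx deg 8.06 z [-1.2e-03  1.0e-04 -1.0e+00] F [ 0.41  0.04 -1.28] w 0.00018703039497373067
tool delta [-48.9  -0.3   0. ]
scene tab 100 217 slope fold 1.402 span 58.0 94.0
scene tab 50 196 slope fold 1.414 span 8.0 44.0
scene tab 0 138 slope fold 1.359 span -38.0 -6.0
```

View pics/s9.png

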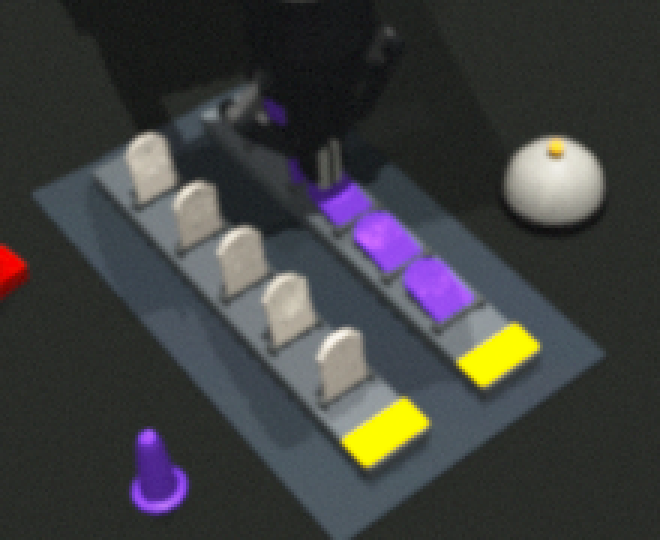

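Tabs 1 to 3 are flat. Tab 4 next.

Call:
{"fn": "jog_arm", "kwargs": {"claw": [0, 0, 0, 0, 0, 0, 0, 0, 0, 0, 0], "slide": [[-2, 0, 0], [-5, 0, 0], [-5, 0, 0], [-5, 0, 0], [-6, 0, 0], [-6, 0, 0], [-6, 0, 0], [-6, 0, 0], [-6, 0, 0], [-3, 0, 0], [0, 0, 0]], "angular": [[0, 0, 0], [0, 0, 0], [0, 0, 0], [0, 0, 0], [0, 0, 0], [0, 0, 0], [0, 0, 0], [0, 0, 0], [0, 0, 0], [0, 0, 0], [0, 0, 0]]}}

```text
clock: 13.43
tcp_pos: [0.4907, -0.0675, 0.0075]
orientation: [-0.0, 0.998, 0.07, -0.001]
force: [0.6, -0.1, -0.5]
width: 0.001
```

```bash
python3 -c "
from h import *
to(-135,7.5)
crop(slope('scene'),'pics/s10.png')
"
```

```text
t 13.4333 tcp [490.7 -67.5   7.5] rail xy(side,along) 0.3 -84.0 toolx deg 8.06 z [-1.e-03  1.e-04 -1.e+00] F [ 0.58 -0.14 -0.5 ] w 0.0007994141721004518
tool delta [-51.   -0.4   0. ]
scene tab 100 221 slope fold 1.402 span 59.0 94.0
scene tab 50 195 slope fold 1.417 span 9.0 44.0
scene tab 0 184 slope fold 1.402 span -41.0 -6.0
scene tab -50 127 slope fold 1.369 span -91.0 -56.0
```

View pics/s10.png

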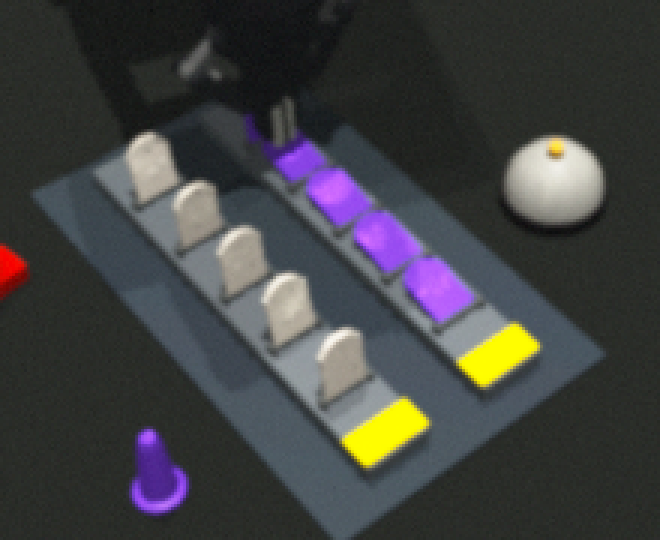

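Tabs 1 to 4 are flat. Now tab 5, then straight up.

Call:
{"fn": "jog_arm", "kwargs": {"claw": [0, 0, 0, 0, 0, 0, 0, 0, 0, 0, 0], "slide": [[-2, 0, 0], [-5, 0, 0], [-5, 0, 0], [-5, 0, 0], [-6, 0, 0], [-6, 0, 0], [-6, 0, 0], [-6, 0, 0], [-6, 0, 0], [-5, 0, 0], [0, 0, 0]], "angular": [[0, 0, 0], [0, 0, 0], [0, 0, 0], [0, 0, 0], [0, 0, 0], [0, 0, 0], [0, 0, 0], [0, 0, 0], [0, 0, 0], [0, 0, 0], [0, 0, 0]]}}

```text
clock: 14.4
tcp_pos: [0.4388, -0.0748, 0.0074]
orientation: [-0.0, 0.998, 0.07, -0.001]
force: [-0.5, 0.1, -0.2]
width: 0.0
```

Call:
{"fn": "jog_arm", "kwargs": {"claw": [0, 0, 0, 0, 0, 0, 0, 0, 0, 0], "slide": [[0, 0, -5], [0, 0, -15], [0, 0, -20], [0, 0, -25], [0, 0, -25], [0, 0, -25], [0, 0, -25], [0, 0, -15], [0, 0, -5], [0, 0, 0]], "angular": [[0, 0, 0], [0, 0, 0], [0, 0, 0], [0, 0, 0], [0, 0, 0], [0, 0, 0], [0, 0, 0], [0, 0, 0], [0, 0, 0], [0, 0, 0]]}}

```text
clock: 15.23
tcp_pos: [0.4414, -0.0749, 0.1689]
orientation: [0.0, 0.998, 0.07, 0.001]
force: [0.8, -0.1, 0.4]
width: -0.002
```

```bash
python3 -c "
from h import *
st()
im=slope('scene'); crop(im,'pics/s11.png')
im,d=eyes.get_image('top'); P=cloud('top',d); cv2.imwrite('pics/top2.png',im[:,:,::-1])
for q in ('purple_rail','white_rail','cap','bell','stamp'):
    r=outline_of('top',q)
    if r and 'rail' in q:
        m=r[0]['region']; z=P[...,2]; k=m&(z>.011)&(z<.023); print(q,cv2.minAreaRect((P[k][:,:2]*1000).astype(np.float32)))
    else: print(q,[x['at'] for x in find_in('top',q)][:1])
"
```

```text
t 15.2333 tcp [441.4 -74.9 168.9] rail xy(side,along) 0.8 -133.9 toolx deg 8.07 z [ 2.9e-03 -5.0e-04 -1.0e+00] F [ 0.8  -0.14  0.38] w -0.0016498755512124495
scene tab 100 214 slope fold 1.412 span 59.0 94.0
scene tab 50 178 slope fold 1.409 span 8.0 44.0
scene tab 0 160 slope fold 1.402 span -41.0 -6.0
scene tab -50 166 slope fold 1.448 span -91.0 -56.0
scene tab -100 151 slope fold 1.425 span -142.0 -106.0
purple_rail ((591.3236694335938, -53.197608947753906), (265.49493408203125, 44.91326141357422), 7.956380367279053)
white_rail ((661.9140625, -127.60691833496094), (145.75685119628906, 45.20918273925781), 8.51932430267334)
cap [[0.6755, -0.2323, 0.0197]]
bell [[0.6024, 0.0698, 0.0295]]
stamp []
```

View pics/s11.png

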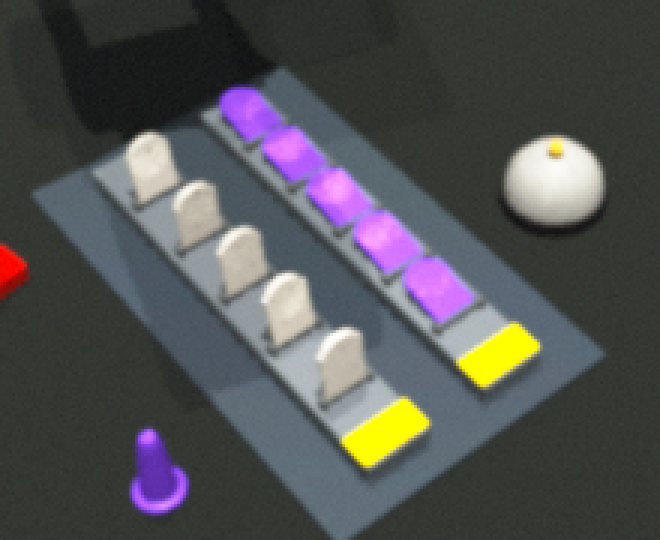

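View pics/top2.png

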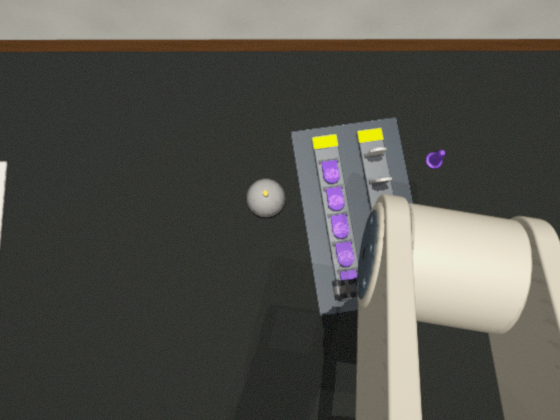

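The scene view shows all five purple tabs lying flat (crop 248,112 to 440,290) and the white tabs standing. In the top view the yellow ends are at the same pixels as before, and the bell and cap haven't moved. The hand is clear, so I'm handing in.

```bash
python3 -c "
from h import *
print(workorder.hand_in())"
```

```text
the job is handed in; nothing more can be done
None
```

The five purple tabs are folded flat in order from the yellow end, and the job is handed in (clock about 15 s of 40). No verdict was reported.

**What went wrong on the way:** my first pass ran too high, because the real fingertip ends about 22 mm short of the reported TCP. It left tabs 1 and 2 at only about 0.84 rad. I lifted, measured the true tip and re-swept the whole row from the yellow end with the TCP about 20 mm lower.

**Last checks:**
- **Purple tabs:** the scene camera read about 1.41, 1.41, 1.40, 1.45 and 1.43 rad for tabs 1 to 5, all above the 1.2 threshold.
- **White tabs:** they look upright as before; I judged this by eye and did not measure their angles.
- **Force:** the tool force read under 2 N at the end of every move. I had no readings from mid-move.
- **Rails, cap and bell:** the yellow ends, cap and bell read as at the start, within 3 mm.
- **Stamp:** the final top view was partly blocked by the arm, so I could not measure the stamp again or refit the full rail outlines. The stamp's visible edge stayed put in the scene pictures, and the hand never went near it while low.
- **Hand:** it finished about 19 cm above the counter, touching nothing.

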